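# Lock the shavings cup up into the desk sharpener

### The job

The emptied shavings cup of the desktop pencil sharpener stands on the desk beside it. Bring the cup, kept upright, under the grey collar with its handle pointing to the front left as you face the sharpener, push it gently up against the spring and twist the handle round to the front until the pins drop into their notches, then let go so that the cup hangs locked. Do not force it, and leave the tin, the tape roll and the mouse where they are.

Things in the scene. Friction and masses are not known exactly. Their poses are not given: they have to be found in the camera images.
- sharpener: White C-shaped desktop sharpener fixed to the desk, 155 x 104 x 214 mm. Origin on the desk on the vertical axis of its collar, z up, front = -x. Base slab 12 mm high, from 45 mm before to 110 mm behind the origin; column from 62 mm behind the axis backward; round head, radius 42 mm, 157 to 209 mm high. Under it hangs the grey collar.
- mouth (a point): Nominal centre of the collar's underside, 125 mm above the desk. The collar (outer radius 36 mm, open downward) was set by hand: really up to 10 mm higher or lower and clocked up to 0.2 rad either way, not measured: feel for it. Bore radius 21.5 mm; behind the rim a cavity of radius 30.5 mm for the pins. The rim has three gaps of 0.96 rad for the pins.
- enter_mark (a point): Where the handle's grip is when the pins enter: 118 mm from the axis, front left, 1.02 rad clockwise (from above) of lock_mark; 0.36 rad of free play either way before clocking; a wide rib on the collar points there. Its height (98 mm) means nothing. Cup axis on the collar's axis, pins below the rim, then straight up; then turn counter-clockwise from above.
- lock_mark (a point): Where the grip is when locked: 118 mm straight in front (-x) of the axis, narrow rib (but for the clocking). Turning from enter_mark, the pins must pass over a lip, top 7 mm above the collar's underside; then come notches with floor 4 mm above it, 0.06 rad of play either way, then a hard stop. Lowered there, the pins rest in the notches and the spring holds them down.
- cup: White shavings cup, loose, 0.12 to 0.2 kg, origin under its centre, z up. Body radius 28 mm, 42 mm high, neck radius 19.5 mm up to 67 mm. Straight flat-sided handle along -x to 148 mm from the axis, 16 mm wide, 17 to 39 mm above the underside. Locked: x parallel to the sharpener's x but for the clocking, underside 55 mm below the collar's underside (60 to 80 mm above the desk).
- grip (a point): Middle of the grey-cheeked grip of the cup's handle, 118 mm from the cup's axis, 28 mm above its underside. Held there from above, the gripper stands clear of the head. Pushing up against the spring twists the handle in the fingers (up to 1 N m): grip it hard. Sideways, each newton at the grip is 5 N at the pins: turn slowly, stop when force or moment rises.
- pins (a point): On the cup's axis, level with the centres of its three steel pins, 62 mm above the underside. Pins 6 mm thick, reaching to radius 28 mm: one above the handle (-x), the others at 120 degrees to it.
- plate (a joint): Sprung plate in the collar that presses down on the rim of the cup's neck, m: 0 free (face 9 mm above the collar's underside), grows as the cup pushes it up, at most 0.011, then hard. Takes 3 N to start, 7.4 N at the end. The pins clear the lip from 0.006 up; locked it reads 0.003.
- tin: small closed pale tin, 69 x 98 x 26 mm, bystander, origin under its centre
- tape_roll: single roll of striped paper tape lying behind the cup, 50 mm across, 15 mm high, bystander, origin under its centre
- mouse: low white computer mouse, 114 x 58 x 22 mm, bystander, origin under its centre
Mind the look-alikes: they are no part of the job. Of the things that look like the sharpener, the largest one is meant.

How it is judged:
On the way, in this order (a step that is already met when the one before it is completed fails the run):
1. the cup is lifted off the desk (height (world z) of cup above 0.012 m), for 0.1 s.
2. the cup's neck is up in the collar and presses the spring plate in past the lip height (value of joint plate above 0.0052 m and horizontal distance between cup and sharpener below 0.008 m), for 0.1 s.
At the end, for the whole second after the job is handed in: The cup hangs at rest in the collar, more than 55 mm above the desk, its axis within 5 mm of the collar's axis and within 0.12 rad of upright, its handle within 0.33 rad of the sharpener's front, and the pins have dropped into the notches (spring plate pressed in between 1 and 4.5 mm) (z of cup in the frame of sharpener above 0.055 m and horizontal distance between cup and sharpener below 0.005 m and angle between the x axis of cup and the x axis of sharpener, either way round below 0.33 rad and angle between cup's own z axis and vertical below 0.12 rad and value of joint plate between 0.001 and 0.0045 m and linear speed of cup below 0.02 m/s); the robot touches nothing.
It fails at once if the cup is forced: it presses on the sharpener with more than 50 N (contact force between cup and sharpener above 50 N).
It fails at once if the cup is tipped more than 0.5 rad (angle between cup's own z axis and vertical above 0.5 rad).
It fails at once if a bystander is pushed more than 30 mm away (distance of any of tin, tape_roll, mouse from where it was at the start of the episode above 0.03 m).
It also fails if it takes over 72 s, if anything falls off the work surface, if the arm or the gripper's body presses on something with over 40 N, if the wrist force passes 120 N, or if a joint passes its speed limit or range.

### The arm

A 6-joint arm with a two-finger parallel gripper is mounted at the origin on a cart in front of the work surface, level with it; the furniture and walls round the work are solid. World frame = base frame: x ahead of the robot, y to its left, z up, the work surface at z = 0. Lengths are in m, angles in rad, forces in N, time in s.
With the tool pointing down it reaches from about 0.35 to 0.975 m from the base axis. Payload 4.9 kg.
Tool frame: the origin (TCP) lies midway between the tips of the shut fingers; the grasp point (between the pads) lies 19 mm behind it; z points along the fingers, y is the line along which they close (so a half turn about z gives the same grasp; the last joint's range is limited). The gripper opens to 85 mm and grips with 20 to 120 N. Pads are 22 mm wide; open, the fingers measure 114 mm over their backs; the gripper's body (76 mm by 85 mm) begins 54 mm behind the grasp point. The pads swing forward as they close: fully open they stand 13 mm farther back than shut.
Start: joints at [1.032, 0.053, 1.613, -0, 1.476, -0.119], TCP at [0.255, 0.571, 0.231] pointing down, gripper open.
Joint ranges: [-3.01, 3.01], [-1.01, 2.22], [0.06, 2.58], [-1.02, 4.17], [0.09, 2.62], [-3.14, 3.14]. Speed limits (rad/s): [2.57, 2.57, 3.14, 3.14, 3.14, 3.14].

### API

Orientations are given as a unit quaternion [w, x, y, z].
In Python, from plant import state, grab_frame, job_done, cut_out, place_of gives the robot as it stands.
- The arm moves only by the tool jog_arm, never from a script. Its argument "motion" is text: rows parted by semicolons, each of 7 numbers parted by spaces: the opening in per cent of the stroke, from 0 (shut) to 100 (fully open), then the shift along the tool's x, y, z as a fraction of full scale, then the turn, a rotation vector about the tool's x, y, z as a fraction of full scale. A call has exactly 5 rows; each row is the pose to reach, as a shift and turn from the pose commanded when the call began, along the tool's axes at that moment; what a row does not reach only later rows make up. Full scale, the value 1, is 50 cm for a shift and 1.5 rad for a turn. A row lasts 1/8 s, in which the tool goes at most 62.5 mm and 10.7 degrees, less where a joint would pass 70% of its speed; a pose out of reach is approached as far as the arm can. A call with a number of a shift or a turn outside -1 to 1 is refused whole. A call with a gripper value outside its range is refused whole. The fingers move at their own pace and stop on an object; the grip force is fixed at half the most. Time passes only in rows, so rows that repeat a pose let the fingers close, or fill a call up. It gives the time, the measured TCP pose, the force, the opening and the grip force at its end, in the units of the state.
- state(): the state, without advancing time (a new reading comes with each control period).
- grab_frame(name): name is "scene" or "top" or "wrist"; returns a dict with "color" (384x512x3 uint8, red, green, blue), "range_z" (384x512 float32, m along the optical axis (not along the pixel's ray), 0 where there is no reading), "intrinsics" (3x3 intrinsics, pixels), "world_from_camera" (4x4, takes a point from camera to world coordinates). Camera axes: x right, y up, looking along -z (the intrinsics and any distortion apply to the point x, -y, -z); pixel columns grow to the right and rows downward; lengths in m; the calibration is good to about 2 mm. A picture is of the moment at which its call begins.
- job_done(): hands the job in; it is judged then, once.
Trained networks look in the newest picture that a camera, given by its name, has taken for a name from the list of things; names that differ only in an ending like _2 or _b are one class to them, and where a whole thing is asked for, a point or a joint stands for the part that bears it (a point fixed in the world has none). Each returns a list of dicts, best first, with "p" (0 to 1); they miss things now and then, are a little off and sometimes report something else, mostly with a low value. They report only what shows in the picture. A call takes as long as a camera call. They do not tell look-alikes from the thing itself.
- cut_out(camera, thing): "pixels" (384x512 bool, what is visible of it).
- place_of(camera, thing): "at" ([x, y, z] in m, in world coordinates, good to about 4 mm: a listed point, or the origin of a listed thing).
The state is a dict: "time": time; "joint_pos": joint angles; "joint_vel": joint speeds; "joint_efforts": joint torques, N m; "tool_pos": TCP position; "tool_rot": TCP orientation; "contact_force": force on the tool from outside, world axes, zero at the start; "ft_torque": the same for the moment, N m; "gripper_width": opening from 0.0 (shut) to 1.0 (fully open); "grasp_force": force on a finger pad.
Only numpy, scipy, OpenCV 4.12 (cv2) and the standard library are available. Lean on these libraries where they do the work, as an engineer would, in place of code of your own. Each camera call takes 0.05 s, during which the arm holds its last target. There are 200 camera calls.

## Working session

There is one attempt and no reset: what is moved stays moved. The work goes in short steps, Python scripts to look and compute and a tool call to move; the robot and the scene stay as the last step left them, time stands still between calls to the robot, and variables do not carry over. Pictures are saved under pics/ and viewed, at most 10 in all, crops included, and the job is handed in when it is done.

Besides the shell and the picture viewer there is one more tool, called after "Call:" as name(argument=value, ...) on one line, values as JSON. jog_arm: Moves the arm, as the interface text tells. Shift numbers are shares of 50 cm and turn numbers shares of 1.5 rad, none past 1 either way. Its arguments: {"type":"object","properties":{"motion":{"type":"string"}},"required":["motion"]}

```bash
mkdir -p pics; cat > a.py <<'E'
from plant import *
import cv2,numpy as np
s=state();print(s)
ims=[]
for c in["scene","top"]:
    f=grab_frame(c);ims.append(f["color"][:,:,::-1]);print(c,np.round(f["world_from_camera"],3).tolist())
    for t in["sharpener","mouth","cup","grip","pins","enter_mark","lock_mark","tin","tape_roll","mouse"]:
        print(t,[(round(d["p"],2),np.round(d["at"],3).tolist()) for d in place_of(c,t)][:4])
for i,c in zip(ims,["scene","top"]): cv2.imwrite(f"pics/{c}0.png",cv2.resize(i,(768,576)))
E
python3 a.py
```

```text
{'time': 0.0, 'joint_pos': array([ 1.03198994e+00,  5.33680388e-02,  1.61426213e+00,  4.03326188e-05,
        1.47598489e+00, -1.18978110e-01]), 'joint_vel': array([ 1.25445111e-03,  1.39100101e-03,  5.84179356e-04, -4.35385663e-05,
       -4.87699961e-04, -8.12619743e-04]), 'joint_efforts': array([ 4.96641296e-04, -3.93698680e+01, -3.70167124e+01, -1.29690702e-04,
        7.26659011e-03,  3.04679055e-06]), 'tool_pos': array([0.25441702, 0.57021267, 0.23007511]), 'tool_rot': array([-3.45611566e-04,  2.08377704e-01,  9.78047908e-01, -9.50520539e-04]), 'contact_force': array([0.71327072, 0.10285845, 1.32445733]), 'ft_torque': array([-0.02633818,  0.03293582, -0.00170567]), 'grasp_force': 0.0, 'gripper_width': 0.999732487119528}
scene [[0.625, 0.595, -0.505, -0.013], [-0.78, 0.484, -0.396, -0.312], [0.009, 0.642, 0.767, 1.103], [0.0, 0.0, 0.0, 1.0]]
sharpener [(0.97, [0.51, 0.587, -0.005]), (0.9, [0.606, 0.107, 0.001])]
mouth [(0.64, [0.514, 0.587, 0.084]), (0.63, [0.796, 0.175, 0.08]), (0.58, [0.607, 0.104, 0.122])]
cup [(0.9, [0.579, -0.139, -0.0]), (0.15, [0.58, -0.138, 0.064])]
grip
[... 361 characters left out ...]
])]
top [[-0.022, 0.993, -0.115, 0.516], [-1.0, -0.022, -0.001, 0.221], [-0.003, 0.115, 0.993, 1.179], [0.0, 0.0, 0.0, 1.0]]
sharpener [(0.94, [0.796, 0.179, -0.001]), (0.88, [0.514, 0.582, -0.004]), (0.77, [0.606, 0.107, 0.001])]
mouth [(0.87, [0.798, 0.181, 0.082]), (0.85, [0.51, 0.593, 0.08]), (0.63, [0.611, 0.109, 0.122]), (0.16, [0.58, -0.138, -0.0])]
cup [(0.78, [0.579, -0.138, 0.0])]
grip [(0.57, [0.468, -0.173, 0.027])]
pins [(0.83, [0.581, -0.142, 0.058])]
enter_mark [(0.96, [0.765, 0.244, 0.063])]
lock_mark [(0.84, [0.719, 0.18, 0.066])]
tin [(0.85, [0.677, 0.379, -0.001])]
tape_roll [(0.6, [0.739, -0.059, 0.002]), (0.2, [0.467, -0.172, 0.029])]
mouse [(0.74, [0.517, 0.431, -0.0])]
```

View pics/scene0.png

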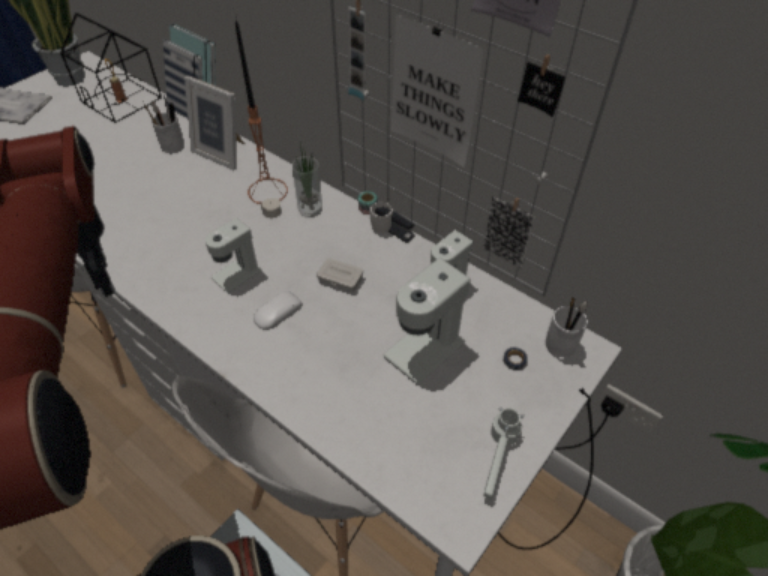

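View pics/top0.png

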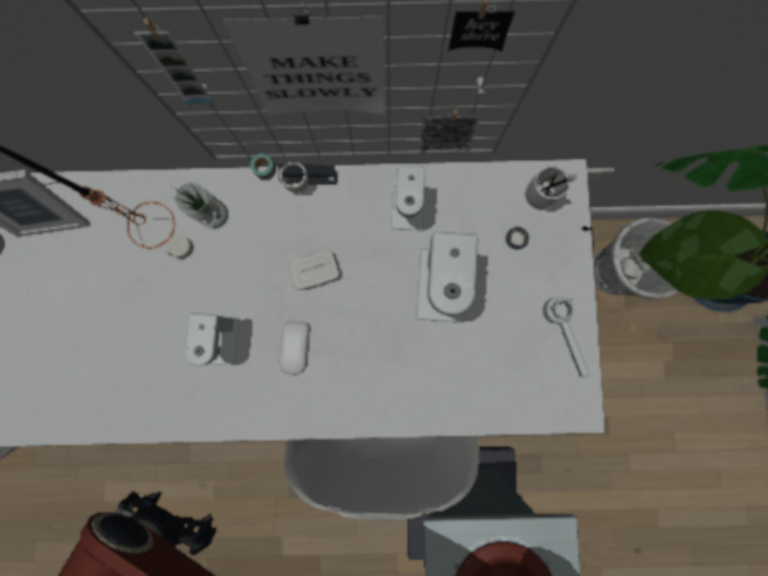

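The large sharpener stands at about (460,275) in the top picture with its front toward the robot. The cup is at (558,308) with its handle pointing lower right, and the two look-alike sharpeners are at (203,340) and (410,195). Next I'll refine the poses from depth.

```bash
cat > b.py <<'E'
from plant import *
import cv2,numpy as np
from scipy.optimize import least_squares
P=[]
for c in["top","scene"]:
    f=grab_frame(c);K=f["intrinsics"];z=f["range_z"];v,u=np.nonzero(z>0);d=z[v,u]
    p=np.c_[(u-K[0,2])/K[0,0]*d,-(v-K[1,2])/K[1,1]*d,-d,np.ones(len(d))]@f["world_from_camera"].T
    P.append(p[:,:3])
for c,p in zip(["top","scene"],P):
    q=p[(abs(p[:,0]-.58)<.05)&(abs(p[:,1]+.14)<.05)&(p[:,2]>.058)]
    r=least_squares(lambda w:np.hypot(q[:,0]-w[0],q[:,1]-w[1])-19e-3,[.58,-.139],loss="soft_l1",f_scale=.002).x
    print(c,"neck n",len(q),"mean",q.mean(0),"fit",r,"zmax",q[:,2].max())
    h=p[(abs(p[:,0]-.48)<.06)&(p[:,0]<.54)&(abs(p[:,1]+.17)<.06)&(p[:,2]>.033)&(p[:,2]<.046)]
    m=h[:,:2].mean(0);e=np.linalg.svd(h[:,:2]-m,full_matrices=False)[2][0];e*=-np.sign(e[0])
    t=(h[:,:2]-m)@e
    print(" handle n",len(h),"mid",m,"z",np.median(h[:,2]),"dir",np.degrees(np.arctan2(e[1],e[0])),"ends",m+e*t.min(),m+e*t.max(),"wid",np.ptp((h[:,:2]-m)@[-e[1],e[0]]))
    s=p[(p[:,0]>.53)&(p[:,0]<.75)&(abs(p[:,1]-.107)<.07)&(p[:,2]>.2)&(p[:,2]<.22)]
    R=cv2.minAreaRect(s[:,:2].astype(np.float32)*1000);print(" head n",len(s),"z",np.median(s[:,2]),R)
    hull=cv2.convexHull(s[:,:2].astype(np.float32))[:,0]
    fr=hull[hull[:,0]<.61]
    w=least_squares(lambda w:np.hypot(fr[:,0]-w[0],fr[:,1]-w[1])-.042,[.607,.107],loss="soft_l1",f_scale=.002).x
    print(" head centre",w,len(fr))
    # side lines behind the axis: per-x-bin y extremes
    for a in np.arange(.61,.70,.015):
        g=s[(s[:,0]>a)&(s[:,0]<a+.015)]
        if len(g)>4: print("  ",round(a+.0075,4),g[:,1].min().round(4),g[:,1].max().round(4))
E
python3 b.py
```

```text
top neck n 66 mean [ 0.58110965 -0.13750027  0.06453204] fit [ 0.58106148 -0.1372352 ] zmax 0.07073762013557117
 handle n 176 mid [ 0.49129612 -0.16649274] z 0.03842330733602417 dir -161.55105746493123 ends [ 0.54073749 -0.14999887] [ 0.44158293 -0.1830773 ] wid 0.01773294828426253
 head n 1563 z 0.20888357277463498 ((642.8847045898438, 104.4764404296875), (84.12542724609375, 148.48910522460938), 84.74009704589844)
 head centre [0.61025582 0.10773673] 14
   0.6175 0.0648 0.1493
   0.6325 0.0642 0.1466
   0.6475 0.0641 0.1457
   0.6625 0.0597 0.1451
   0.6775 0.0598 0.1424
   0.6925 0.0594 0.1416
scene neck n 83 mean [ 0.5798456  -0.1394539   0.06533232] fit [ 0.57974287 -0.13960749] zmax 0.07105802574486786
 handle n 213 mid [ 0.4872949  -0.17027625] z 0.039448549399564214 dir -161.43644695652844 ends [ 0.54100053 -0.15224034] [ 0.43998202 -0.1861653 ] wid 0.016155228881051892
 head n 1126 z 0.2097445168716584 ((641.2286987304688, 102.28721618652344), (85.99622344970703, 149.66566467285156), 84.33769226074219)
 head centre [0.60882217 0.1050982 ] 17
   0.6175 0.0621 0.1451
   0.6325 0.0611 0.1426
   0.6475 0.0581 0.1448
   0.6625 0.0575 0.1412
   0.6775 0.0562 0.1389
   0.6925 0.0547 0.1362
```

```bash
cat > m.py <<'E'
# m.py: pose = x y z phi(deg, handle direction). usage: m.py opening "x y z phi" ... (1..5 waypoints spread to 5 rows) ; 'c' commits the printed rows
import sys,json,numpy as np
try: cur=np.array(json.load(open("cmd.json")))
except Exception: cur=np.array([.255,.571,.231,155.95])
def rows(op,W,n=5):
    op=(list(op)+[op[-1]]*5)[:5]
    W=np.vstack([cur]+W);t=np.linspace(0,len(W)-1,n+1)[1:]
    Q=np.c_[[np.interp(t,range(len(W)),W[:,i]) for i in range(4)]].T
    p=np.radians(cur[3]);ex=np.array([np.cos(p),np.sin(p)]);ey=np.array([np.sin(p),-np.cos(p)])
    out=[]
    for q,o in zip(Q,op):
        d=q-cur;out.append([o,d[:2]@ex/.5,d[:2]@ey/.5,-d[2]/.5,0,0,-np.radians(d[3])/1.5])
    out=np.round(out,4)
    r=out[-1];end=cur+np.r_[(r[1]*ex+r[2]*ey)*.5,-r[3]*.5,-np.degrees(r[6]*1.5)]
    json.dump(end.tolist(),open("cmd.json","w"))
    print("; ".join(" ".join(f"{v:g}" for v in q) for q in out));print("end",end.round(4))
def cupw(ax,ay,z,phi,r=.118):  # waypoint for cup axis
    return np.array([ax+r*np.cos(np.radians(phi)),ay+r*np.sin(np.radians(phi)),z,phi])
if __name__=="__main__":
    rows([float(v) for v in sys.argv[1].split(",")],[np.array([float(v) for v in a.split()]) for a in sys.argv[2:]])
E
for w in "0.336 0.286 0.22 166" "0.42 -0.005 0.19 180" "0.4684 -0.1758 0.12 198.5" "0.4684 -0.1758 0.009 198.5"; do python3 m.py 70 "$w"; done
```

```text
70 -0.076 -0.0909 0.0044 0 0 -0.0234; 70 -0.1521 -0.1818 0.0088 0 0 -0.0468; 70 -0.2281 -0.2727 0.0132 0 0 -0.0702; 70 -0.3042 -0.3636 0.0176 0 0 -0.0935; 70 -0.3802 -0.4545 0.022 0 0 -0.1169
end [  0.336    0.286    0.22   165.9968]
70 -0.0608 -0.1048 0.012 0 0 -0.0326; 70 -0.1215 -0.2096 0.024 0 0 -0.0652; 70 -0.1823 -0.3144 0.036 0 0 -0.0978; 70 -0.2431 -0.4192 0.048 0 0 -0.1303; 70 -0.3039 -0.5241 0.06 0 0 -0.1629
end [ 4.20000e-01 -5.00000e-03  1.90000e-01  1.79997e+02]
70 -0.0194 -0.0683 0.028 0 0 -0.0431; 70 -0.0387 -0.1366 0.056 0 0 -0.0861; 70 -0.0581 -0.2049 0.084 0 0 -0.1292; 70 -0.0774 -0.2732 0.112 0 0 -0.1722; 70 -0.0968 -0.3415 0.14 0 0 -0.2153
end [ 4.684000e-01 -1.758000e-01  1.200000e-01  1.985007e+02]
70 0 -0 0.0444 0 0 0; 70 0 -0 0.0888 0 0 0; 70 0 -0 0.1332 0 0 0; 70 0 -0 0.1776 0 0 0; 70 0 -0 0.222 0 0 0
end [ 4.684000e-01 -1.758000e-01  9.000000e-03  1.985007e+02]
```

Call:
jog_arm(motion="70 -0.076 -0.0909 0.0044 0 0 -0.0234; 70 -0.1521 -0.1818 0.0088 0 0 -0.0468; 70 -0.2281 -0.2727 0.0132 0 0 -0.0702; 70 -0.3042 -0.3636 0.0176 0 0 -0.0935; 70 -0.3802 -0.4545 0.022 0 0 -0.1169")

```text
time: 1.82
tool_pos: [0.3359, 0.2841, 0.2205]
tool_rot: [0.0, 0.121, 0.993, 0.0]
contact_force: [0.0, 0.5, 0.4]
gripper_width: 0.696
grasp_force: 0.0
```

Call:
jog_arm(motion="70 -0.0608 -0.1048 0.012 0 0 -0.0326; 70 -0.1215 -0.2096 0.024 0 0 -0.0652; 70 -0.1823 -0.3144 0.036 0 0 -0.0978; 70 -0.2431 -0.4192 0.048 0 0 -0.1303; 70 -0.3039 -0.5241 0.06 0 0 -0.1629")

```text
time: 2.45
tool_pos: [0.42, -0.0073, 0.1906]
tool_rot: [0.001, -0.001, 1.0, -0.0]
contact_force: [1.6, -0.7, 0.2]
gripper_width: 0.698
grasp_force: 0.0
```

Call:
jog_arm(motion="70 -0.0194 -0.0683 0.028 0 0 -0.0431; 70 -0.0387 -0.1366 0.056 0 0 -0.0861; 70 -0.0581 -0.2049 0.084 0 0 -0.1292; 70 -0.0774 -0.2732 0.112 0 0 -0.1722; 70 -0.0968 -0.3415 0.14 0 0 -0.2153")

```text
time: 3.08
tool_pos: [0.4684, -0.1774, 0.1201]
tool_rot: [0.0, -0.162, 0.987, -0.0]
contact_force: [0.5, 0.3, 0.0]
gripper_width: 0.697
grasp_force: 0.0
```

Call:
jog_arm(motion="70 0 0 0.0444 0 0 0; 70 0 0 0.0888 0 0 0; 70 0 0 0.1332 0 0 0; 70 0 0 0.1776 0 0 0; 70 0 0 0.222 0 0 0")

```text
time: 3.7
tool_pos: [0.4683, -0.1762, 0.0088]
tool_rot: [0.0, -0.161, 0.987, -0.0]
contact_force: [1.0, 0.0, 0.2]
gripper_width: 0.7
grasp_force: 0.0
```

Call:
jog_arm(motion="70 0 0 0 0 0 0; 0 0 0 0 0 0 0; 0 0 0 0 0 0 0; 0 0 0 0 0 0 0; 0 0 0 0 0 0 0")

```text
time: 4.32
tool_pos: [0.4688, -0.1764, 0.0103]
tool_rot: [0.001, -0.161, 0.987, -0.001]
contact_force: [-0.6, 1.0, 3.4]
gripper_width: 0.173
grasp_force: 62.2
```

```bash
python3 b.py | grep -v '^   '; python3 -c "
from plant import *;s=state();print(s['tool_pos'],s['tool_rot'],s['contact_force'],s['ft_torque'],s['gripper_width'],s['grasp_force'])"
```

```text
top neck n 68 mean [ 0.57855108 -0.13834998  0.07478798] fit [ 0.58070119 -0.13749997] zmax 0.2996936307838348
 handle n 107 mid [ 0.50885033 -0.16110275] z 0.03829352215678816 dir -161.6575897485165 ends [ 0.54111533 -0.15040562] [ 0.4437954  -0.18267104] wid 0.025315233226507108
 head n 1566 z 0.2088179080278043 ((642.9849853515625, 104.52543640136719), (84.02252197265625, 148.4371795654297), 84.79354858398438)
 head centre [0.61055001 0.10783449] 17
[ 0.46877588 -0.17642326  0.01015842] [ 6.88682587e-04 -1.60711285e-01  9.87001109e-01 -4.69191712e-04] [-1.47542596  0.49080704  5.29071857] [ 0.14295398 -0.19998557  0.07049807] 0.17339736014542667 62.37133741378784b.py:12: RuntimeWarning: Mean of empty slice.
  print(c,"neck n",len(q),"mean",q.mean(0),"fit",r,"zmax",q[:,2].max())
  ret = um.true_divide(
Traceback (most recent call last):
  File "b.py", line 12, in <module>
    print(c,"neck n",len(q),"mean",q.mean(0),"fit",r,"zmax",q[:,2].max())
                                                            ~~~~~~~~~~^^
ValueError: zero-size array to reduction operation maximum which has no identity
```

```bash
cat > g.py <<'E'
import sys,m
# g.py opening "axisx axisy toolz phi" ... cup-axis waypoints
W=[m.cupw(*[float(v) for v in a.split()],r=.1175) for a in sys.argv[2:]]
m.rows([float(v) for v in sys.argv[1].split(",")],W)
E
python3 m.py 0 "0.4684 -0.1758 0.041 198.5"
python3 g.py 0 "0.587 -0.02 0.041 188"
python3 g.py 0 "0.6095 0.1064 0.041 176"
```

```text
0 0 -0 -0.0128 0 0 0; 0 0 -0 -0.0256 0 0 0; 0 0 -0 -0.0384 0 0 0; 0 0 -0 -0.0512 0 0 0; 0 0 -0 -0.064 0 0 0
end [ 4.684000e-01 -1.758000e-01  4.100000e-02  1.985007e+02]
0 -0.0185 0.0526 -0 0 0 0.0244; 0 -0.0371 0.1052 -0 0 0 0.0489; 0 -0.0556 0.1578 -0 0 0 0.0733; 0 -0.0742 0.2104 -0 0 0 0.0977; 0 -0.0927 0.263 -0 0 0 0.1222
end [ 4.706000e-01 -3.640000e-02  4.100000e-02  1.879984e+02]
0 -0.017 0.0586 -0 0 0 0.0279; 0 -0.034 0.1172 -0 0 0 0.0558; 0 -0.0509 0.1758 -0 0 0 0.0838; 0 -0.0679 0.2344 -0 0 0 0.1117; 0 -0.0849 0.293 -0 0 0 0.1396
end [4.923000e-01 1.146000e-01 4.100000e-02 1.760007e+02]
```

Call:
jog_arm(motion="0 0 0 -0.0128 0 0 0; 0 0 0 -0.0256 0 0 0; 0 0 0 -0.0384 0 0 0; 0 0 0 -0.0512 0 0 0; 0 0 0 -0.064 0 0 0")

```text
time: 5.05
tool_pos: [0.468, -0.1761, 0.0417]
tool_rot: [-0.0, -0.161, 0.987, -0.0]
contact_force: [-0.2, -1.1, -1.9]
gripper_width: 0.173
grasp_force: 61.5
```

Call:
jog_arm(motion="0 -0.0185 0.0526 0 0 0 0.0244; 0 -0.0371 0.1052 0 0 0 0.0489; 0 -0.0556 0.1578 0 0 0 0.0733; 0 -0.0742 0.2104 0 0 0 0.0977; 0 -0.0927 0.263 0 0 0 0.1222")

```text
time: 5.68
tool_pos: [0.4703, -0.0357, 0.0416]
tool_rot: [0.0, -0.069, 0.998, 0.0]
contact_force: [-0.2, 1.1, -1.0]
gripper_width: 0.177
grasp_force: 61.5
```

```bash
cat > c.py <<'E'
# cup tilt/height check: neck rim points & handle line near the expected cup axis
from plant import *
import numpy as np,json,sys
from scipy.optimize import least_squares
s=state();tp=s['tool_pos'];w,x,y,z=s['tool_rot'];ex=np.array([1-2*(y*y+z*z),2*(x*y+w*z)]);phi=np.arctan2(ex[1],ex[0])
c0=tp[:2]-.1175*np.array([np.cos(phi),np.sin(phi)])
print("tool",tp.round(4),"phi",np.degrees(phi).round(2)%360,"axis",c0.round(4),"F",s['contact_force'].round(1),"M",s['ft_torque'].round(2))
for c in["top","scene"]:
    f=grab_frame(c);K=f["intrinsics"];r=f["range_z"];v,u=np.nonzero(r>0);d=r[v,u]
    p=(np.c_[(u-K[0,2])/K[0,0]*d,-(v-K[1,2])/K[1,1]*d,-d,np.ones(len(d))]@f["world_from_camera"].T)[:,:3]
    zb=tp[2]-.0103
    l=p[:,:2]-c0;t=l@ex;n=l@np.array([-ex[1],ex[0]])
    q=p[(np.hypot(t,n)<.035)&(p[:,2]>zb+.057)&(p[:,2]<zb+.08)]
    if len(q)>10:
        b=least_squares(lambda w:np.hypot(q[:,0]-w[0],q[:,1]-w[1])-19e-3,c0,loss="soft_l1",f_scale=.002).x
        print(c,"neck",len(q),b.round(4),"z95",np.percentile(q[:,2],90).round(4))
    h=(abs(n)<.006)&(t>.04)&(t<.095)&(p[:,2]>zb+.025)&(p[:,2]<zb+.055)
    if h.sum()>10:
        k=np.polyfit(t[h],p[h,2]-zb,1);print(c,"handle",h.sum(),"slope",k[0].round(3),"z above base",np.mean(p[h,2]-zb).round(4))
E
python3 c.py
```

```text
tool [ 0.4703 -0.0357  0.0416] phi 187.92 axis [ 0.5866 -0.0195] F [-0.2  1.1 -1. ] M [-0.01  0.14 -0.  ]
top neck 64 [ 0.5874 -0.0184] z95 0.0985
top handle 62 slope 0.033 z above base 0.0384
```

```bash
python3 g.py 0 "0.6095 0.1064 0.041 161" "0.6095 0.1064 0.041 146"; python3 g.py 0 "0.6095 0.1064 0.041 131.5"  "0.6095 0.1064 0.041 116.6"
```

```text
0 -0.0032 0.0243 -0 0 0 0.0698; 0 -0.0064 0.0486 -0 0 0 0.1396; 0 -0.0127 0.0721 -0 0 0 0.2094; 0 -0.0221 0.0948 -0 0 0 0.2793; 0 -0.0315 0.1175 -0 0 0 0.3491
end [5.121000e-01 1.721000e-01 4.100000e-02 1.459977e+02]
0 -0.003 0.0235 -0 0 0 0.0675; 0 -0.006 0.047 -0 0 0 0.135; 0 -0.0121 0.0701 -0 0 0 0.2034; 0 -0.0212 0.0927 -0 0 0 0.2727; 0 -0.0303 0.1153 -0 0 0 0.3421
end [5.569000e-01 2.114000e-01 4.100000e-02 1.165964e+02]
```

Call:
jog_arm(motion="0 -0.017 0.0586 0 0 0 0.0279; 0 -0.034 0.1172 0 0 0 0.0558; 0 -0.0509 0.1758 0 0 0 0.0838; 0 -0.0679 0.2344 0 0 0 0.1117; 0 -0.0849 0.293 0 0 0 0.1396")

```text
time: 6.4
tool_pos: [0.4924, 0.1146, 0.0416]
tool_rot: [0.0, 0.036, 0.999, -0.0]
contact_force: [-0.2, 0.2, -1.2]
gripper_width: 0.176
grasp_force: 61.6
```

Call:
jog_arm(motion="0 -0.0032 0.0243 0 0 0 0.0698; 0 -0.0064 0.0486 0 0 0 0.1396; 0 -0.0127 0.0721 0 0 0 0.2094; 0 -0.0221 0.0948 0 0 0 0.2793; 0 -0.0315 0.1175 0 0 0 0.3491")

```text
time: 7.02
tool_pos: [0.5123, 0.1716, 0.0415]
tool_rot: [0.0, 0.294, 0.956, 0.0]
contact_force: [-1.3, 0.6, -1.4]
gripper_width: 0.177
grasp_force: 61.5
```

Call:
jog_arm(motion="0 -0.003 0.0235 0 0 0 0.0675; 0 -0.006 0.047 0 0 0 0.135; 0 -0.0121 0.0701 0 0 0 0.2034; 0 -0.0212 0.0927 0 0 0 0.2727; 0 -0.0303 0.1153 0 0 0 0.3421")

```text
time: 7.65
tool_pos: [0.5574, 0.2108, 0.0414]
tool_rot: [0.0, 0.527, 0.85, 0.0]
contact_force: [0.1, -0.1, -2.1]
gripper_width: 0.176
grasp_force: 61.5
```

```bash
python3 c.py; python3 - <<'E'
from plant import *
import cv2
f=grab_frame("scene");cv2.imwrite("pics/s1.png",cv2.resize(f["color"][140:290,200:400,::-1],(800,600),interpolation=cv2.INTER_CUBIC))
for t in["cup","grip","pins","enter_mark","lock_mark","mouth"]: print(t,[(round(d["p"],2),d["at"].round(3) if hasattr(d["at"],"round") else d["at"]) for d in place_of("scene",t)][:3])
E
```

```text
tool [0.5574 0.2108 0.0414] phi 116.38 axis [0.6096 0.1055] F [ 0.1 -0.1 -2.1] M [0.19 0.1  0.01]
scene neck 40 [0.611  0.1042] z95 0.0987
scene handle 72 slope 0.041 z above base 0.0381
cup [(0.95, [0.6093, 0.1058, 0.0329])]
grip [(0.74, [0.5616, 0.2118, 0.0574])]
pins [(0.64, [0.6148, 0.1037, 0.095])]
enter_mark [(0.43, [0.7395, -0.063, -0.0034])]
lock_mark []
mouth [(0.89, [0.5141, 0.5898, 0.0844]), (0.82, [0.6099, 0.11, 0.1237]), (0.78, [0.794, 0.1747, 0.0775])]
```

View pics/s1.png

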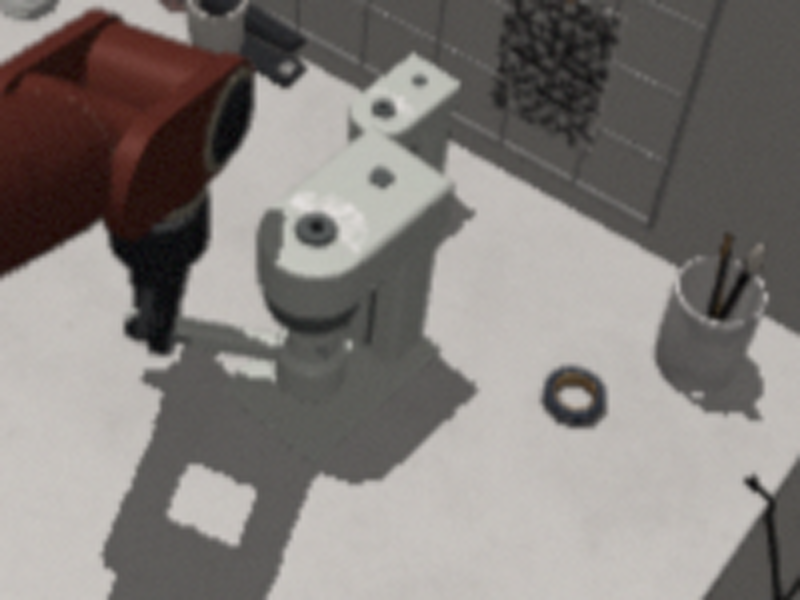

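Under the collar the cup is upright, with its handle pointing to the front left. I'll raise it slowly and feel for contact.

```bash
python3 g.py 0 "0.6093 0.1068 0.056 116.6"; python3 g.py 0 "0.6093 0.1068 0.062 116.6";python3 g.py 0 "0.6093 0.1068 0.066 116.6"
```

```text
0 0.0002 0 -0.006 0 0 -0; 0 0.0004 0 -0.012 0 0 -0; 0 0.0006 0 -0.018 0 0 -0; 0 0.0007 0 -0.024 0 0 -0; 0 0.0009 0 -0.03 0 0 -0
end [5.567000e-01 2.118000e-01 5.600000e-02 1.165964e+02]
0 0 0 -0.0024 0 0 -0; 0 0 0 -0.0048 0 0 -0; 0 0 0 -0.0072 0 0 -0; 0 0 0 -0.0096 0 0 -0; 0 0 0 -0.012 0 0 -0
end [5.567000e-01 2.118000e-01 6.200000e-02 1.165964e+02]
0 0 0 -0.0016 0 0 -0; 0 0 0 -0.0032 0 0 -0; 0 0 0 -0.0048 0 0 -0; 0 0 0 -0.0064 0 0 -0; 0 0 0 -0.008 0 0 -0
end [5.567000e-01 2.118000e-01 6.600000e-02 1.165964e+02]
```

Call:
jog_arm(motion="0 0.0002 0 -0.006 0 0 0; 0 0.0004 0 -0.012 0 0 0; 0 0.0006 0 -0.018 0 0 0; 0 0.0007 0 -0.024 0 0 0; 0 0.0009 0 -0.03 0 0 0")

```text
time: 8.72
tool_pos: [0.5564, 0.2116, 0.0565]
tool_rot: [0.0, 0.525, 0.851, -0.0]
contact_force: [0.4, -0.6, -1.8]
gripper_width: 0.174
grasp_force: 61.5
```

Call:
jog_arm(motion="0 0 0 -0.0024 0 0 0; 0 0 0 -0.0048 0 0 0; 0 0 0 -0.0072 0 0 0; 0 0 0 -0.0096 0 0 0; 0 0 0 -0.012 0 0 0")

```text
time: 9.35
tool_pos: [0.5564, 0.2115, 0.0623]
tool_rot: [-0.0, 0.526, 0.851, -0.0]
contact_force: [-0.6, 1.0, -1.3]
gripper_width: 0.179
grasp_force: 61.5
```

```bash
cat > st.py <<'E'
from plant import state
import numpy as np
s=state();tp=s['tool_pos'];w,x,y,z=s['tool_rot'];ex=np.array([1-2*(y*y+z*z),2*(x*y+w*z),2*(x*z-w*y)]);phi=np.arctan2(ex[1],ex[0])
print(round(s['time'],2),"tool",tp.round(4),"phi",np.degrees(phi).round(2)%360,"tilt",ex[2].round(4),"axis",(tp[:2]-.1175*ex[:2]).round(4),"F",s['contact_force'].round(1),"M",s['ft_torque'].round(2))
E
python3 st.py
```

```text
9.35 tool [0.5564 0.2115 0.0623] phi 116.59 tilt 0.0 axis [0.609  0.1065] F [-0.6  1.  -1.3] M [ 0.17  0.09 -0.06]
```

Call:
jog_arm(motion="0 0 0 -0.0016 0 0 0; 0 0 0 -0.0032 0 0 0; 0 0 0 -0.0048 0 0 0; 0 0 0 -0.0064 0 0 0; 0 0 0 -0.008 0 0 0")

```text
time: 9.98
tool_pos: [0.5564, 0.2116, 0.0664]
tool_rot: [0.0, 0.526, 0.851, 0.0]
contact_force: [0.4, 0.4, -1.5]
gripper_width: 0.179
grasp_force: 61.5
```

```bash
python3 st.py
```

```text
9.97 tool [0.5564 0.2116 0.0664] phi 116.6 tilt -0.0 axis [0.609  0.1065] F [ 0.4  0.4 -1.5] M [ 0.17 -0.    0.07]
```

Still free, so I'll go up another 4 mm at a time.

Call:
jog_arm(motion="0 0 0 -0.0016 0 0 0; 0 0 0 -0.0032 0 0 0; 0 0 0 -0.0048 0 0 0; 0 0 0 -0.0064 0 0 0; 0 0 0 -0.008 0 0 0")

```text
time: 10.6
tool_pos: [0.5564, 0.2115, 0.0704]
tool_rot: [-0.0, 0.526, 0.851, -0.0]
contact_force: [0.7, -0.2, -1.7]
gripper_width: 0.174
grasp_force: 61.5
```

```bash
python3 st.py
```

```text
10.6 tool [0.5564 0.2115 0.0704] phi 116.59 tilt 0.0 axis [0.609  0.1065] F [ 0.7 -0.2 -1.7] M [ 0.12  0.09 -0.01]
```

Call:
jog_arm(motion="0 0 0 -0.0016 0 0 0; 0 0 0 -0.0032 0 0 0; 0 0 0 -0.0048 0 0 0; 0 0 0 -0.0064 0 0 0; 0 0 0 -0.008 0 0 0")

```text
time: 11.22
tool_pos: [0.5564, 0.2115, 0.0743]
tool_rot: [-0.0, 0.526, 0.851, -0.0]
contact_force: [0.9, 0.4, -2.1]
gripper_width: 0.177
grasp_force: 61.5
```

```bash
python3 st.py
```

```text
11.22 tool [0.5564 0.2115 0.0743] phi 116.59 tilt 0.0 axis [0.609  0.1065] F [ 0.9  0.4 -2.1] M [0.16 0.1  0.06]
```

Call:
jog_arm(motion="0 0 0 -0.0016 0 0 0; 0 0 0 -0.0032 0 0 0; 0 0 0 -0.0048 0 0 0; 0 0 0 -0.0064 0 0 0; 0 0 0 -0.008 0 0 0")

```text
time: 11.85
tool_pos: [0.5564, 0.2115, 0.0784]
tool_rot: [-0.0, 0.526, 0.851, -0.0]
contact_force: [-0.7, -0.4, -2.8]
gripper_width: 0.172
grasp_force: 61.5
```

```bash
python3 st.py
```

```text
11.85 tool [0.5564 0.2115 0.0784] phi 116.59 tilt -0.0 axis [0.609  0.1065] F [-0.7 -0.4 -2.8] M [ 0.14  0.11 -0.05]
```

Call:
jog_arm(motion="0 0 0 -0.001 0 0 0; 0 0 0 -0.002 0 0 0; 0 0 0 -0.003 0 0 0; 0 0 0 -0.004 0 0 0; 0 0 0 -0.005 0 0 0")

```text
time: 12.48
tool_pos: [0.5564, 0.2115, 0.0808]
tool_rot: [-0.0, 0.526, 0.851, 0.0]
contact_force: [0.6, 0.7, -1.6]
gripper_width: 0.175
grasp_force: 61.5
```

```bash
python3 st.py
```

```text
12.47 tool [0.5564 0.2115 0.0808] phi 116.59 tilt 0.0 axis [0.609  0.1065] F [ 0.6  0.7 -1.6] M [0.16 0.07 0.01]
```

Call:
jog_arm(motion="0 0 0 -0.001 0 0 0; 0 0 0 -0.002 0 0 0; 0 0 0 -0.003 0 0 0; 0 0 0 -0.004 0 0 0; 0 0 0 -0.005 0 0 0")

```text
time: 13.1
tool_pos: [0.5564, 0.2116, 0.0833]
tool_rot: [0.0, 0.526, 0.851, 0.0]
contact_force: [-0.3, -0.7, -1.7]
gripper_width: 0.178
grasp_force: 61.5
```

```bash
python3 st.py
```

```text
13.1 tool [0.5564 0.2116 0.0833] phi 116.59 tilt -0.0 axis [0.609  0.1065] F [-0.3 -0.7 -1.7] M [ 0.17  0.1  -0.  ]
```

Call:
jog_arm(motion="0 0 0 -0.001 0 0 0; 0 0 0 -0.002 0 0 0; 0 0 0 -0.003 0 0 0; 0 0 0 -0.004 0 0 0; 0 0 0 -0.005 0 0 0")

```text
time: 13.72
tool_pos: [0.5562, 0.2116, 0.0855]
tool_rot: [-0.0, 0.525, 0.851, -0.0]
contact_force: [1.0, 1.0, -2.9]
gripper_width: 0.176
grasp_force: 61.2
```

```bash
python3 st.py
```

```text
13.72 tool [0.5562 0.2116 0.0855] phi 116.6 tilt 0.0004 axis [0.6088 0.1066] F [ 1.   1.  -2.9] M [0.45 0.07 0.1 ]
```

Call:
jog_arm(motion="0 0 0 -0.0016 0 0 0; 0 0 0 -0.0032 0 0 0; 0 0 0 -0.0048 0 0 0; 0 0 0 -0.0064 0 0 0; 0 0 0 -0.008 0 0 0")

```text
time: 14.35
tool_pos: [0.556, 0.2117, 0.0895]
tool_rot: [-0.0, 0.526, 0.851, -0.0]
contact_force: [0.2, 2.6, -6.1]
gripper_width: 0.175
grasp_force: 60.9
```

```bash
echo "[0.5567,0.2118,0.0895,116.5964]">cmd.json; python3 st.py; python3 c.py
```

```text
14.35 tool [0.556  0.2117 0.0895] phi 116.59 tilt 0.0006 axis [0.6086 0.1066] F [ 0.2  2.6 -6.1] M [0.77 0.21 0.15]
tool [0.556  0.2117 0.0895] phi 116.59 axis [0.6086 0.1066] F [ 0.2  2.6 -6.1] M [0.77 0.21 0.15]
scene neck 43 [0.5714 0.0821] z95 0.1484
scene handle 62 slope -0.013 z above base 0.0383
```

Call:
jog_arm(motion="0 0 0 -0.0014 0 0 0; 0 0 0 -0.0028 0 0 0; 0 0 0 -0.0042 0 0 0; 0 0 0 -0.0056 0 0 0; 0 0 0 -0.007 0 0 0")

```text
time: 15.08
tool_pos: [0.5561, 0.2117, 0.0931]
tool_rot: [-0.0, 0.526, 0.851, -0.0]
contact_force: [-0.2, 3.3, -7.5]
gripper_width: 0.176
grasp_force: 60.8
```

```bash
echo "[0.5567,0.2118,0.093,116.5964]">cmd.json; python3 st.py; python3 - <<'E'
from plant import *
import cv2
f=grab_frame("scene");cv2.imwrite("pics/s2.png",cv2.resize(f["color"][170:270,230:330,::-1],(600,600),interpolation=cv2.INTER_CUBIC))
E
```

```text
15.07 tool [0.5561 0.2117 0.0931] phi 116.59 tilt 0.0006 axis [0.6087 0.1066] F [-0.2  3.3 -7.5] M [1.04 0.44 0.01]
```

View pics/s2.png

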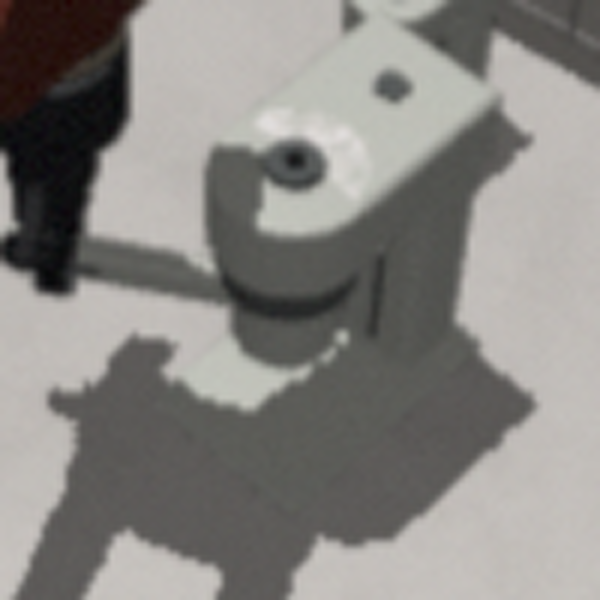

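The cup is up in the collar (neck at about (285,340) in the crop), with the handle to the front left. The spring force reads about 6 N, which means roughly 7–8 mm of plate travel. Now I'll turn it slowly counter-clockwise.

```bash
A="0.6093 0.1072 0.0932"; python3 g.py 0 "$A 118.6" "$A 120.6" "$A 122.6" "$A 124.6" "$A 126.6"; python3 g.py 0 "$A 129" "$A 131.4" "$A 133.8" "$A 136.2" "$A 138.6"
```

```text
0 0.0007 -0.0078 -0.0004 0 0 -0.0233; 0 0.0003 -0.016 -0.0004 0 0 -0.0466; 0 -0.0005 -0.0242 -0.0004 0 0 -0.0699; 0 -0.0015 -0.0323 -0.0004 0 0 -0.0931; 0 -0.0027 -0.0404 -0.0004 0 0 -0.1164
end [5.392000e-01 2.015000e-01 9.320000e-02 1.266002e+02]
0 -0.0002 -0.0099 -0 0 0 -0.0279; 0 -0.0009 -0.0197 -0 0 0 -0.0558; 0 -0.0019 -0.0295 -0 0 0 -0.0838; 0 -0.0033 -0.0392 -0 0 0 -0.1117; 0 -0.0052 -0.0489 -0 0 0 -0.1396
end [5.21200e-01 1.84900e-01 9.32000e-02 1.38598e+02]
```

Call:
jog_arm(motion="0 0.0007 -0.0078 -0.0004 0 0 -0.0233; 0 0.0003 -0.016 -0.0004 0 0 -0.0466; 0 -0.0005 -0.0242 -0.0004 0 0 -0.0699; 0 -0.0015 -0.0323 -0.0004 0 0 -0.0931; 0 -0.0027 -0.0404 -0.0004 0 0 -0.1164")

```text
time: 15.75
tool_pos: [0.5387, 0.2012, 0.0937]
tool_rot: [-0.0, 0.448, 0.894, 0.0]
contact_force: [0.3, 1.5, -5.6]
gripper_width: 0.175
grasp_force: 60.5
```

```bash
python3 st.py
```

```text
15.75 tool [0.5387 0.2012 0.0937] phi 126.73 tilt 0.0001 axis [0.6089 0.107 ] F [ 0.3  1.5 -5.6] M [0.72 0.36 0.09]
```

Call:
jog_arm(motion="0 -0.0002 -0.0099 0 0 0 -0.0279; 0 -0.0009 -0.0197 0 0 0 -0.0558; 0 -0.0019 -0.0295 0 0 0 -0.0838; 0 -0.0033 -0.0392 0 0 0 -0.1117; 0 -0.0052 -0.0489 0 0 0 -0.1396")

```text
time: 16.38
tool_pos: [0.5206, 0.1844, 0.0938]
tool_rot: [0.0, 0.352, 0.936, -0.0]
contact_force: [0.1, 1.1, -6.2]
gripper_width: 0.176
grasp_force: 60.6
```

```bash
python3 st.py;A="0.6093 0.1072 0.0932"; python3 g.py 0 "$A 141" "$A 143.4" "$A 145.8" "$A 148.2" "$A 150"; python3 g.py 0 "$A 152" "$A 154" "$A 156" "$A 158" "$A 160"
```

```text
16.38 tool [0.5206 0.1844 0.0938] phi 138.76 tilt -0.0002 axis [0.609 0.107] F [ 0.1  1.1 -6.2] M [0.61 0.46 0.13]
0 -0.0002 -0.0098 -0 0 0 -0.0279; 0 -0.0008 -0.0196 -0 0 0 -0.0559; 0 -0.0018 -0.0294 -0 0 0 -0.0838; 0 -0.0033 -0.0392 -0 0 0 -0.1117; 0 -0.0046 -0.0464 -0 0 0 -0.1327
end [5.075000e-01 1.660000e-01 9.320000e-02 1.500027e+02]
0 -0.0001 -0.0082 -0 0 0 -0.0232; 0 -0.0006 -0.0164 -0 0 0 -0.0465; 0 -0.0013 -0.0246 -0 0 0 -0.0698; 0 -0.0023 -0.0327 -0 0 0 -0.0931; 0 -0.0036 -0.0408 -0 0 0 -0.1163
end [4.98900e-01 1.47400e-01 9.32000e-02 1.59998e+02]
```

Call:
jog_arm(motion="0 -0.0002 -0.0098 0 0 0 -0.0279; 0 -0.0008 -0.0196 0 0 0 -0.0559; 0 -0.0018 -0.0294 0 0 0 -0.0838; 0 -0.0033 -0.0392 0 0 0 -0.1117; 0 -0.0046 -0.0464 0 0 0 -0.1327")

```text
time: 17.0
tool_pos: [0.5061, 0.1657, 0.0937]
tool_rot: [-0.001, 0.258, 0.966, -0.0]
contact_force: [-5.2, 2.9, -2.8]
gripper_width: 0.174
grasp_force: 61.0
```

```bash
python3 st.py
```

```text
17.0 tool [0.5061 0.1657 0.0937] phi 150.09 tilt 0.0019 axis [0.608  0.1071] F [-5.2  2.9 -2.8] M [ 0.46  0.9  -0.34]
```

```bash
echo "[0.5075,0.1660,0.0932,150.0027]">cmd.json; A="0.6093 0.1072"; python3 g.py 0 "$A .0932 148.5" "$A .0932 147" "$A .0939 147" "$A .0945 147" "$A .0945 147"
```

```text
0 -0.0002 0.0061 -0 0 0 0.0175; 0 -0.0004 0.0123 -0 0 0 0.0349; 0 -0.0004 0.0123 -0.0014 0 0 0.0349; 0 -0.0004 0.0123 -0.0026 0 0 0.0349; 0 -0.0004 0.0123 -0.0026 0 0 0.0349
end [5.107000e-01 1.712000e-01 9.450000e-02 1.470033e+02]
```

Call:
jog_arm(motion="0 -0.0002 0.0061 0 0 0 0.0175; 0 -0.0004 0.0123 0 0 0 0.0349; 0 -0.0004 0.0123 -0.0014 0 0 0.0349; 0 -0.0004 0.0123 -0.0026 0 0 0.0349; 0 -0.0004 0.0123 -0.0026 0 0 0.0349")

```text
time: 17.62
tool_pos: [0.5101, 0.1708, 0.0944]
tool_rot: [-0.001, 0.284, 0.959, -0.0]
contact_force: [-3.2, 0.3, -5.5]
gripper_width: 0.174
grasp_force: 60.7
```

```bash
python3 st.py; python3 c.py|tail -2; python3 - <<'E'
from plant import *
import numpy as np
# tilt of handle along its visible length, scene cam, robust
s=state();tp=s['tool_pos'];w,x,y,z=s['tool_rot'];ex=np.array([1-2*(y*y+z*z),2*(x*y+w*z)]);c0=tp[:2]-.1175*ex
for c in["scene","top"]:
    f=grab_frame(c);K=f["intrinsics"];r=f["range_z"];v,u=np.nonzero(r>0);d=r[v,u]
    p=(np.c_[(u-K[0,2])/K[0,0]*d,-(v-K[1,2])/K[1,1]*d,-d,np.ones(len(d))]@f["world_from_camera"].T)[:,:3]
    l=p[:,:2]-c0;t=l@ex;n=l@np.array([-ex[1],ex[0]]);zz=p[:,2]-(tp[2]-.0103)
    for a in np.arange(.03,.15,.01):
        h=(t>a)&(t<a+.01)&(abs(n)<.007)&(zz>.02)&(zz<.055)
        if h.sum()>3: print(c,round(a+.005,3),h.sum(),np.median(zz[h]).round(4))
E
```

```text
17.62 tool [0.5101 0.1708 0.0944] phi 147.0 tilt 0.0008 axis [0.6086 0.1068] F [-3.2  0.3 -5.5] M [ 0.37  0.94 -0.25]
scene neck 26 [0.567  0.0838] z95 0.1506
scene handle 53 slope 0.04 z above base 0.0375
scene 0.035 14 0.0366
scene 0.045 13 0.0354
scene 0.055 11 0.0366
scene 0.065 15 0.0368
scene 0.075 15 0.0377
scene 0.085 15 0.0378
scene 0.125 4 0.0408
scene 0.135 12 0.0403
scene 0.145 15 0.0369
top 0.035 5 0.0358
top 0.045 15 0.0357
top 0.055 4 0.0347
```

```bash
cat > t.py <<'E'
# t.py n: "ax ay z phi b" waypoints (5) ; state in cmd2.json [x,y,z,phi,b]; b = tilt about tool y (neg: cup end up)
import sys,json,numpy as np
from scipy.spatial.transform import Rotation as R
cur=np.array(json.load(open("cmd2.json")))
def rot(phi,b):
    p=np.radians(phi);return R.from_matrix(np.c_[[np.cos(p),np.sin(p),0],[np.sin(p),-np.cos(p),0],[0,0,-1]])*R.from_rotvec([0,b,0])
R0=rot(*cur[3:]);op=sys.argv[1]
for a in sys.argv[2:]:
    ax,ay,z,phi,b=[float(v) for v in a.split()];p=np.radians(phi)
    x=np.array([ax+.1175*np.cos(p),ay+.1175*np.sin(p),z])
    s=R0.inv().apply(x-cur[:3])/.5;t=(R0.inv()*rot(phi,b)).as_rotvec()/1.5
    print(op,*[f"{v:g}" for v in np.round(np.r_[s,t],4)],end="; ")
print();json.dump([*x,phi,b],open("cmd2.json","w"))
E
echo "[0.5107,0.1712,0.0945,147.0033,0]">cmd2.json
A="0.6093 0.1072 .0945 147"; python3 t.py 0 "$A -.005" "$A -.01" "$A -.015" "$A -.02" "$A -.025"
```

```text
0 -0.0001 0.0001 0 0 -0.0033 0; 0 -0.0001 0.0001 0 0 -0.0067 0; 0 -0.0001 0.0001 0 0 -0.01 0; 0 -0.0001 0.0001 0 0 -0.0133 0; 0 -0.0001 0.0001 0 0 -0.0167 0;
```

Call:
jog_arm(motion="0 0 0 0 0 -0.0033 0; 0 0 0 0 0 -0.0067 0; 0 0 0 0 0 -0.01 0; 0 0 0 0 0 -0.0133 0; 0 0 0 0 0 -0.0167 0")

```text
time: 18.45
tool_pos: [0.5109, 0.1707, 0.095]
tool_rot: [0.013, 0.284, 0.959, -0.004]
contact_force: [-0.9, -2.8, -7.7]
gripper_width: 0.174
grasp_force: 60.4
```

```bash
python3 st.py; python3 c.py|grep handle
```

```text
18.45 tool [0.5109 0.1707 0.095 ] phi 147.0 tilt -0.0264 axis [0.6094 0.1068] F [-0.9 -2.8 -7.7] M [ 0.12  0.8  -0.29]
top handle 32 slope -0.003 z above base 0.0358
scene handle 58 slope 0.028 z above base 0.0372
```

```bash
A="0.6093 0.1072 .0947"; python3 t.py 0 "$A 148 -.027" "$A 149 -.027" "$A 150 -.027" "$A 151 -.027" "$A 152 -.027"
```

```text
0 -0 -0.0041 -0.0004 -0.0003 -0.0013 -0.0116; 0 -0.0002 -0.0082 -0.0004 -0.0006 -0.0013 -0.0233; 0 -0.0003 -0.0123 -0.0004 -0.0009 -0.0013 -0.0349; 0 -0.0006 -0.0164 -0.0004 -0.0012 -0.0013 -0.0465; 0 -0.0009 -0.0205 -0.0004 -0.0015 -0.0013 -0.0582;
```

Call:
jog_arm(motion="0 0 -0.0041 -0.0004 -0.0003 -0.0013 -0.0116; 0 -0.0002 -0.0082 -0.0004 -0.0006 -0.0013 -0.0233; 0 -0.0003 -0.0123 -0.0004 -0.0009 -0.0013 -0.0349; 0 -0.0006 -0.0164 -0.0004 -0.0012 -0.0013 -0.0465; 0 -0.0009 -0.0205 -0.0004 -0.0015 -0.0013 -0.0582")

```text
time: 19.18
tool_pos: [0.5055, 0.1622, 0.0953]
tool_rot: [0.013, 0.241, 0.97, -0.003]
contact_force: [-0.3, 1.3, -6.2]
gripper_width: 0.174
grasp_force: 60.5
```

```bash
python3 st.py;  A="0.6093 0.1072 .0947"; python3 t.py 0 "$A 153 -.027" "$A 154 -.027" "$A 155 -.027" "$A 156 -.027" "$A 157 -.027"
```

```text
19.18 tool [0.5055 0.1622 0.0953] phi 152.09 tilt -0.0276 axis [0.6093 0.1072] F [-0.3  1.3 -6.2] M [0.41 0.52 0.07]
0 -0 -0.0041 0 -0.0003 -0 -0.0116; 0 -0.0001 -0.0082 0 -0.0006 0 -0.0233; 0 -0.0003 -0.0123 0 -0.0009 0 -0.0349; 0 -0.0006 -0.0164 0 -0.0013 -0 -0.0465; 0 -0.0009 -0.0205 0 -0.0016 0 -0.0582;
```

Past the earlier bind with low forces, so I'll continue.

Call:
jog_arm(motion="0 0 -0.0041 0 -0.0003 0 -0.0116; 0 -0.0001 -0.0082 0 -0.0006 0 -0.0233; 0 -0.0003 -0.0123 0 -0.0009 0 -0.0349; 0 -0.0006 -0.0164 0 -0.0013 0 -0.0465; 0 -0.0009 -0.0205 0 -0.0016 0 -0.0582")

```text
time: 19.8
tool_pos: [0.5009, 0.1527, 0.0952]
tool_rot: [0.013, 0.199, 0.98, -0.003]
contact_force: [1.2, 1.2, -6.3]
gripper_width: 0.174
grasp_force: 60.6
```

```bash
python3 st.py;  A="0.6093 0.1072 .0947"; python3 t.py 0 "$A 158 -.027" "$A 159 -.027" "$A 160 -.027" "$A 161 -.027" "$A 162 -.027"
```

```text
19.8 tool [0.5009 0.1527 0.0952] phi 157.08 tilt -0.0273 axis [0.6091 0.107 ] F [ 1.2  1.2 -6.3] M [0.41 0.42 0.08]
0 -0 -0.0041 0 -0.0003 0 -0.0116; 0 -0.0001 -0.0082 0 -0.0006 0 -0.0233; 0 -0.0003 -0.0123 0 -0.0009 0 -0.0349; 0 -0.0006 -0.0164 0 -0.0013 0 -0.0465; 0 -0.0009 -0.0205 0 -0.0016 0 -0.0582;
```

Call:
jog_arm(motion="0 0 -0.0041 0 -0.0003 0 -0.0116; 0 -0.0001 -0.0082 0 -0.0006 0 -0.0233; 0 -0.0003 -0.0123 0 -0.0009 0 -0.0349; 0 -0.0006 -0.0164 0 -0.0013 0 -0.0465; 0 -0.0009 -0.0205 0 -0.0016 0 -0.0582")

```text
time: 20.42
tool_pos: [0.4973, 0.143, 0.0951]
tool_rot: [0.013, 0.156, 0.988, -0.002]
contact_force: [1.3, 0.8, -5.3]
gripper_width: 0.179
grasp_force: 60.6
```

```bash
python3 st.py;  A="0.6093 0.1072 .0947"; python3 t.py 0 "$A 162.5 -.027" "$A 163 -.027" "$A 163.5 -.027" "$A 164 -.027" "$A 164 -.027"
```

```text
20.43 tool [0.4973 0.143  0.0951] phi 162.08 tilt -0.0272 axis [0.6091 0.1069] F [ 1.3  0.8 -5.3] M [0.27 0.36 0.06]
0 -0 -0.0021 0 -0.0002 -0 -0.0058; 0 -0 -0.0041 0 -0.0003 -0 -0.0116; 0 -0.0001 -0.0062 0 -0.0005 -0 -0.0174; 0 -0.0001 -0.0082 0 -0.0006 -0 -0.0233; 0 -0.0001 -0.0082 0 -0.0006 -0 -0.0233;
```

Call:
jog_arm(motion="0 0 -0.0021 0 -0.0002 0 -0.0058; 0 0 -0.0041 0 -0.0003 0 -0.0116; 0 -0.0001 -0.0062 0 -0.0005 0 -0.0174; 0 -0.0001 -0.0082 0 -0.0006 0 -0.0233; 0 -0.0001 -0.0082 0 -0.0006 0 -0.0233")

```text
time: 21.05
tool_pos: [0.4961, 0.1392, 0.0951]
tool_rot: [0.013, 0.139, 0.99, -0.002]
contact_force: [0.9, 1.0, -5.5]
gripper_width: 0.175
grasp_force: 60.7
```

```bash
python3 st.py
```

```text
21.05 tool [0.4961 0.1392 0.0951] phi 164.02 tilt -0.0271 axis [0.609  0.1069] F [ 0.9  1.  -5.5] M [0.24 0.34 0.1 ]
```

Call:
jog_arm(motion="0 0 -0.0021 0 -0.0002 0 -0.0058; 0 0 -0.0041 0 -0.0003 0 -0.0116; 0 -0.0001 -0.0062 0 -0.0005 0 -0.0174; 0 -0.0001 -0.0082 0 -0.0006 0 -0.0233; 0 -0.0001 -0.0082 0 -0.0006 0 -0.0233")

```text
time: 21.68
tool_pos: [0.495, 0.1353, 0.095]
tool_rot: [0.013, 0.122, 0.992, -0.002]
contact_force: [0.9, 1.0, -4.5]
gripper_width: 0.176
grasp_force: 60.7
```

```bash
python3 st.py
```

```text
21.68 tool [0.495  0.1353 0.095 ] phi 166.02 tilt -0.0271 axis [0.609  0.1069] F [ 0.9  1.  -4.5] M [0.11 0.3  0.  ]
```

```bash
cat > h.py <<'E'
from plant import *
import numpy as np
s=state();tp=s['tool_pos'];w,x,y,z=s['tool_rot'];ex=np.array([1-2*(y*y+z*z),2*(x*y+w*z)]);ex/=np.linalg.norm(ex);c0=tp[:2]-.1175*ex
for c in["scene","top"]:
    f=grab_frame(c);K=f["intrinsics"];r=f["range_z"];v,u=np.nonzero(r>0);d=r[v,u]
    p=(np.c_[(u-K[0,2])/K[0,0]*d,-(v-K[1,2])/K[1,1]*d,-d,np.ones(len(d))]@f["world_from_camera"].T)[:,:3]
    l=p[:,:2]-c0;t=l@ex;n=l@np.array([-ex[1],ex[0]])
    h=(abs(n)<.005)&(t>.04)&(t<.1)&(p[:,2]>.09)&(p[:,2]<.14)
    print(c,[(round(a+.005,3),int(g.sum()),np.median(p[g,2]).round(4)) for a in np.arange(.03,.15,.01) for g in [(t>a)&(t<a+.01)&(abs(n)<.006)&(p[:,2]>tp[2]+.012)&(p[:,2]<.15)] if g.sum()>2])
f=grab_frame("scene")
E
python3 h.py; python3 - <<'E'
from plant import *
import cv2
f=grab_frame("scene");cv2.imwrite("pics/s3.png",cv2.resize(f["color"][170:270,230:330,::-1],(600,600),interpolation=cv2.INTER_CUBIC))
E
```

```text
scene [(np.float64(0.035), 16, np.float64(0.1219)), (np.float64(0.045), 11, np.float64(0.1207)), (np.float64(0.055), 8, np.float64(0.1217)), (np.float64(0.065), 12, np.float64(0.1224)), (np.float64(0.075), 11, np.float64(0.1222)), (np.float64(0.125), 8, np.float64(0.1248)), (np.float64(0.135), 9, np.float64(0.1243)), (np.float64(0.145), 15, np.float64(0.1243))]
top [(np.float64(0.035), 3, np.float64(0.1218)), (np.float64(0.045), 13, np.float64(0.1215)), (np.float64(0.055), 15, np.float64(0.1215)), (np.float64(0.065), 14, np.float64(0.1219)), (np.float64(0.075), 14, np.float64(0.1213)), (np.float64(0.085), 3, np.float64(0.1213))]
```

View pics/s3.png

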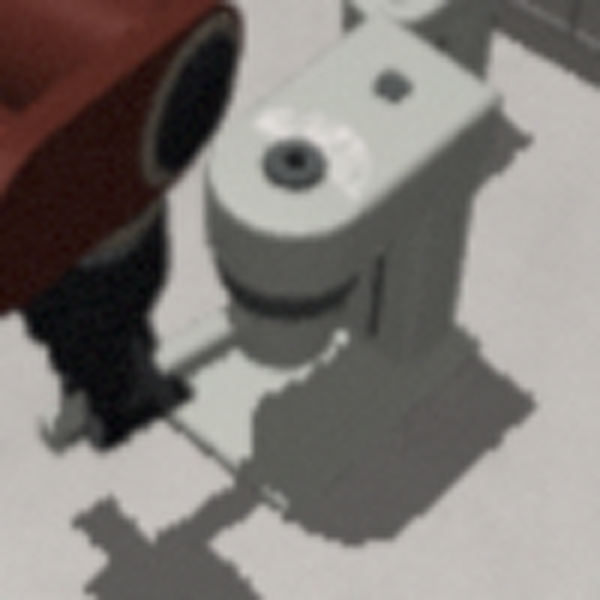

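The handle is nearly level at the front left and the neck is in the collar. The camera puts the plate at about 6–7 mm, so I'll raise it slightly for lip margin and keep turning in small steps.

```bash
echo "[0.49529,0.13563,0.0947,166,-0.027]">cmd2.json; A="0.6093 0.1072"; python3 t.py 0 "$A .0954 166 -.027" "$A .096 166 -.027" "$A .096 166.6 -.027" "$A .096 167.2 -.027" "$A .096 168 -.027";  A="0.6093 0.1072 .096"; python3 t.py 0 "$A 168.5 -.027" "$A 169 -.027" "$A 169.5 -.027" "$A 170 -.027" "$A 170 -.027"
```

```text
0 -0 -0 -0.0014 0 0 0; 0 -0.0001 -0 -0.0026 0 0 0; 0 -0.0001 -0.0025 -0.0026 -0.0002 -0 -0.007; 0 -0.0001 -0.0049 -0.0026 -0.0004 0 -0.014; 0 -0.0002 -0.0082 -0.0026 -0.0006 0 -0.0233; 
0 -0 -0.0021 0 -0.0002 0 -0.0058; 0 -0 -0.0041 0 -0.0003 0 -0.0116; 0 -0.0001 -0.0062 0 -0.0005 0 -0.0174; 0 -0.0001 -0.0082 0 -0.0006 0 -0.0233; 0 -0.0001 -0.0082 0 -0.0006 0 -0.0233;
```

Call:
jog_arm(motion="0 0 0 -0.0014 0 0 0; 0 -0.0001 0 -0.0026 0 0 0; 0 -0.0001 -0.0025 -0.0026 -0.0002 0 -0.007; 0 -0.0001 -0.0049 -0.0026 -0.0004 0 -0.014; 0 -0.0002 -0.0082 -0.0026 -0.0006 0 -0.0233")

```text
time: 22.5
tool_pos: [0.4936, 0.1313, 0.096]
tool_rot: [0.013, 0.104, 0.995, -0.001]
contact_force: [1.4, 0.7, -7.7]
gripper_width: 0.173
grasp_force: 60.3
```

```bash
python3 st.py
```

```text
22.5 tool [0.4936 0.1313 0.096 ] phi 168.08 tilt -0.026 axis [0.6086 0.107 ] F [ 1.4  0.7 -7.7] M [0.31 0.65 0.11]
```

Call:
jog_arm(motion="0 0 -0.0021 0 -0.0002 0 -0.0058; 0 0 -0.0041 0 -0.0003 0 -0.0116; 0 -0.0001 -0.0062 0 -0.0005 0 -0.0174; 0 -0.0001 -0.0082 0 -0.0006 0 -0.0233; 0 -0.0001 -0.0082 0 -0.0006 0 -0.0233")

```text
time: 23.12
tool_pos: [0.4929, 0.1273, 0.0961]
tool_rot: [0.013, 0.087, 0.996, -0.001]
contact_force: [-1.1, 2.0, -7.5]
gripper_width: 0.172
grasp_force: 60.3
```

```bash
python3 st.py
```

```text
23.12 tool [0.4929 0.1273 0.0961] phi 170.03 tilt -0.0262 axis [0.6086 0.107 ] F [-1.1  2.  -7.5] M [0.28 0.93 0.13]
```

Call:
jog_arm(motion="0 0 -0.001 0 -0.0001 0 -0.0029; 0 0 -0.0021 0 -0.0002 0 -0.0058; 0 0 -0.0031 0 -0.0002 0 -0.0087; 0 0 -0.0041 0 -0.0003 0 -0.0116; 0 0 -0.0041 0 -0.0003 0 -0.0116")

```text
time: 23.75
tool_pos: [0.4927, 0.1253, 0.0963]
tool_rot: [0.013, 0.078, 0.997, -0.001]
contact_force: [-1.3, 1.7, -7.2]
gripper_width: 0.17
grasp_force: 60.2
```

```bash
python3 st.py
```

```text
23.75 tool [0.4927 0.1253 0.0963] phi 171.02 tilt -0.0266 axis [0.6088 0.107 ] F [-1.3  1.7 -7.2] M [0.28 1.05 0.13]
```

Call:
jog_arm(motion="0 0 -0.001 0 -0.0001 0 -0.0029; 0 0 -0.0021 0 -0.0002 0 -0.0058; 0 0 -0.0031 0 -0.0002 0 -0.0087; 0 0 -0.0041 0 -0.0003 0 -0.0116; 0 0 -0.0041 0 -0.0003 0 -0.0116")

```text
time: 24.38
tool_pos: [0.4926, 0.1233, 0.0963]
tool_rot: [0.013, 0.07, 0.997, -0.001]
contact_force: [-1.6, 1.4, -7.2]
gripper_width: 0.173
grasp_force: 60.2
```

```bash
python3 st.py
```

```text
24.38 tool [0.4926 0.1233 0.0963] phi 172.02 tilt -0.027 axis [0.6089 0.107 ] F [-1.6  1.4 -7.2] M [0.33 1.04 0.14]
```

Call:
jog_arm(motion="0 0 -0.001 0 -0.0001 0 -0.0029; 0 0 -0.0021 0 -0.0002 0 -0.0058; 0 0 -0.0031 0 -0.0002 0 -0.0087; 0 0 -0.0041 0 -0.0003 0 -0.0116; 0 0 -0.0041 0 -0.0003 0 -0.0116")

```text
time: 25.0
tool_pos: [0.4924, 0.1212, 0.0964]
tool_rot: [0.014, 0.061, 0.998, -0.001]
contact_force: [-1.2, 1.4, -6.9]
gripper_width: 0.178
grasp_force: 60.2
```

```bash
python3 st.py
```

```text
25.0 tool [0.4924 0.1212 0.0964] phi 173.02 tilt -0.0272 axis [0.6089 0.107 ] F [-1.2  1.4 -6.9] M [0.35 0.91 0.12]
```

Call:
jog_arm(motion="0 0 -0.001 0 -0.0001 0 -0.0029; 0 0 -0.0021 0 -0.0002 0 -0.0058; 0 0 -0.0031 0 -0.0002 0 -0.0087; 0 0 -0.0041 0 -0.0003 0 -0.0116; 0 0 -0.0041 0 -0.0003 0 -0.0116")

```text
time: 25.62
tool_pos: [0.4921, 0.1192, 0.0964]
tool_rot: [0.014, 0.052, 0.999, -0.001]
contact_force: [-0.5, 1.5, -8.1]
gripper_width: 0.176
grasp_force: 60.2
```

```bash
python3 st.py
```

```text
25.62 tool [0.4921 0.1192 0.0964] phi 174.01 tilt -0.0273 axis [0.609 0.107] F [-0.5  1.5 -8.1] M [0.31 0.83 0.19]
```

Call:
jog_arm(motion="0 0 -0.001 0 -0.0001 0 -0.0029; 0 0 -0.0021 0 -0.0002 0 -0.0058; 0 0 -0.0031 0 -0.0002 0 -0.0087; 0 0 -0.0041 0 -0.0003 0 -0.0116; 0 0 -0.0041 0 -0.0003 0 -0.0116")

```text
time: 26.25
tool_pos: [0.4919, 0.1171, 0.0965]
tool_rot: [0.014, 0.044, 0.999, -0.001]
contact_force: [-0.7, 1.3, -7.4]
gripper_width: 0.176
grasp_force: 60.4
```

```bash
python3 st.py
```

```text
26.25 tool [0.4919 0.1171 0.0965] phi 175.01 tilt -0.0273 axis [0.609  0.1069] F [-0.7  1.3 -7.4] M [0.21 0.78 0.1 ]
```

Call:
jog_arm(motion="0 0 -0.001 0 -0.0001 0 -0.0029; 0 0 -0.0021 0 -0.0002 0 -0.0058; 0 0 -0.0031 0 -0.0002 0 -0.0087; 0 0 -0.0041 0 -0.0003 0 -0.0116; 0 0 -0.0041 0 -0.0003 0 -0.0116")

```text
time: 26.88
tool_pos: [0.4918, 0.1151, 0.0965]
tool_rot: [0.014, 0.035, 0.999, -0.001]
contact_force: [0.4, 1.5, -6.5]
gripper_width: 0.177
grasp_force: 60.4
```

```bash
python3 st.py
```

```text
26.88 tool [0.4918 0.1151 0.0965] phi 176.01 tilt -0.0275 axis [0.609  0.1069] F [ 0.4  1.5 -6.5] M [0.2  0.66 0.09]
```

Call:
jog_arm(motion="0 0 -0.001 0 -0.0001 0 -0.0029; 0 0 -0.0021 0 -0.0002 0 -0.0058; 0 0 -0.0031 0 -0.0002 0 -0.0087; 0 0 -0.0041 0 -0.0003 0 -0.0116; 0 0 -0.0041 0 -0.0003 0 -0.0116")

```text
time: 27.5
tool_pos: [0.4917, 0.1131, 0.0965]
tool_rot: [0.014, 0.026, 1.0, -0.0]
contact_force: [0.8, 0.6, -6.2]
gripper_width: 0.175
grasp_force: 60.4
```

```bash
python3 st.py
```

```text
27.5 tool [0.4917 0.1131 0.0965] phi 177.01 tilt -0.0274 axis [0.609  0.1069] F [ 0.8  0.6 -6.2] M [0.2  0.53 0.1 ]
```

Call:
jog_arm(motion="0 0 -0.001 0 -0.0001 0 -0.0029; 0 0 -0.0021 0 -0.0002 0 -0.0058; 0 0 -0.0031 0 -0.0002 0 -0.0087; 0 0 -0.0041 0 -0.0003 0 -0.0116; 0 0 -0.0041 0 -0.0003 0 -0.0116")

```text
time: 28.12
tool_pos: [0.4915, 0.111, 0.0964]
tool_rot: [0.014, 0.017, 1.0, -0.0]
contact_force: [0.6, 1.2, -6.8]
gripper_width: 0.176
grasp_force: 60.4
```

```bash
python3 st.py
```

```text
28.12 tool [0.4915 0.111  0.0964] phi 178.01 tilt -0.0272 axis [0.6089 0.107 ] F [ 0.6  1.2 -6.8] M [0.18 0.41 0.15]
```

Call:
jog_arm(motion="0 0 -0.001 0 -0.0001 0 -0.0029; 0 0 -0.0021 0 -0.0002 0 -0.0058; 0 0 -0.0031 0 -0.0002 0 -0.0087; 0 0 -0.0041 0 -0.0003 0 -0.0116; 0 0 -0.0041 0 -0.0003 0 -0.0116")

```text
time: 28.75
tool_pos: [0.4913, 0.109, 0.0963]
tool_rot: [0.013, 0.009, 1.0, -0.0]
contact_force: [1.9, 1.8, -6.2]
gripper_width: 0.178
grasp_force: 60.4
```

```bash
python3 st.py
```

```text
28.75 tool [0.4913 0.109  0.0963] phi 179.0 tilt -0.0268 axis [0.6087 0.1069] F [ 1.9  1.8 -6.2] M [0.17 0.5  0.16]
```

Call:
jog_arm(motion="0 0 -0.001 0 -0.0001 0 -0.0029; 0 0 -0.0021 0 -0.0002 0 -0.0058; 0 0 -0.0031 0 -0.0002 0 -0.0087; 0 0 -0.0041 0 -0.0003 0 -0.0116; 0 0 -0.0041 0 -0.0003 0 -0.0116")

```text
time: 29.38
tool_pos: [0.4911, 0.1069, 0.0962]
tool_rot: [0.013, -0.0, 1.0, -0.0]
contact_force: [1.7, 0.7, -6.5]
gripper_width: 0.176
grasp_force: 60.3
```

```bash
python3 st.py
```

```text
29.38 tool [0.4911 0.1069 0.0962] phi 180.0 tilt -0.0266 axis [0.6086 0.1069] F [ 1.7  0.7 -6.5] M [0.17 0.59 0.13]
```

Call:
jog_arm(motion="0 0 -0.001 0 -0.0001 0 -0.0029; 0 0 -0.0021 0 -0.0002 0 -0.0058; 0 0 -0.0031 0 -0.0002 0 -0.0087; 0 0 -0.0041 0 -0.0003 0 -0.0116; 0 0 -0.0041 0 -0.0003 0 -0.0116")

```text
time: 30.0
tool_pos: [0.4911, 0.1049, 0.0962]
tool_rot: [0.013, -0.009, 1.0, -0.0]
contact_force: [0.8, 1.1, -6.8]
gripper_width: 0.175
grasp_force: 60.3
```

```bash
python3 st.py
```

```text
30.0 tool [0.4911 0.1049 0.0962] phi 181.0 tilt -0.0265 axis [0.6085 0.1069] F [ 0.8  1.1 -6.8] M [0.18 0.76 0.13]
```

Call:
jog_arm(motion="0 0 -0.001 0 -0.0001 0 -0.0029; 0 0 -0.0021 0 -0.0002 0 -0.0058; 0 0 -0.0031 0 -0.0002 0 -0.0087; 0 0 -0.0041 0 -0.0003 0 -0.0116; 0 0 -0.0041 0 -0.0003 0 -0.0116")

```text
time: 30.62
tool_pos: [0.4912, 0.1028, 0.0963]
tool_rot: [0.013, -0.017, 1.0, 0.0]
contact_force: [0.9, 2.3, -7.7]
gripper_width: 0.175
grasp_force: 60.2
```

```bash
python3 st.py
```

```text
30.62 tool [0.4912 0.1028 0.0963] phi 181.99 tilt -0.0266 axis [0.6086 0.1069] F [ 0.9  2.3 -7.7] M [0.15 0.85 0.14]
```

Call:
jog_arm(motion="0 0 -0.001 0 -0.0001 0 -0.0029; 0 0 -0.0021 0 -0.0002 0 -0.0058; 0 0 -0.0031 0 -0.0002 0 -0.0087; 0 0 -0.0041 0 -0.0003 0 -0.0116; 0 0 -0.0041 0 -0.0003 0 -0.0116")

```text
time: 31.25
tool_pos: [0.4913, 0.1008, 0.0963]
tool_rot: [0.013, -0.026, 1.0, 0.0]
contact_force: [-0.8, 1.4, -7.1]
gripper_width: 0.178
grasp_force: 60.3
```

```bash
python3 st.py
```

```text
31.25 tool [0.4913 0.1008 0.0963] phi 182.99 tilt -0.0268 axis [0.6086 0.1069] F [-0.8  1.4 -7.1] M [0.11 0.95 0.18]
```

Call:
jog_arm(motion="0 0 -0.001 0 -0.0001 0 -0.0029; 0 0 -0.0021 0 -0.0002 0 -0.0058; 0 0 -0.0031 0 -0.0002 0 -0.0087; 0 0 -0.0041 0 -0.0003 0 -0.0116; 0 0 -0.0041 0 -0.0003 0 -0.0116")

```text
time: 31.88
tool_pos: [0.4915, 0.0987, 0.0963]
tool_rot: [0.013, -0.035, 0.999, 0.0]
contact_force: [-1.3, 1.7, -7.7]
gripper_width: 0.178
grasp_force: 60.2
```

```bash
python3 st.py
```

```text
31.88 tool [0.4915 0.0987 0.0963] phi 183.99 tilt -0.0269 axis [0.6087 0.1069] F [-1.3  1.7 -7.7] M [0.2  0.92 0.19]
```

Still no stop at 184°. The lock angle can be at most about 186°, and the stop lies 3.4° past it, so the pins are now inside the notch window. I'll lower here and feel for the drop.

Call:
jog_arm(motion="0 0 0 0.002 0 0 0; 0 0 0 0.004 0 0 0; 0 0 0 0.006 0 0 0; 0 0 0 0.008 0 0 0; 0 0 0 0.008 0 0 0")

```text
time: 32.5
tool_pos: [0.4919, 0.0988, 0.0928]
tool_rot: [0.014, -0.035, 0.999, 0.0]
contact_force: [-4.0, 1.5, -4.9]
gripper_width: 0.175
grasp_force: 60.7
```

```bash
python3 st.py; python3 h.py
```

```text
32.5 tool [0.4919 0.0988 0.0928] phi 183.99 tilt -0.0276 axis [0.609  0.1069] F [-4.   1.5 -4.9] M [0.18 0.79 0.19]
scene [(np.float64(0.035), 17, np.float64(0.1371)), (np.float64(0.045), 9, np.float64(0.1195)), (np.float64(0.055), 5, np.float64(0.1197)), (np.float64(0.115), 4, np.float64(0.123)), (np.float64(0.125), 14, np.float64(0.1229)), (np.float64(0.135), 13, np.float64(0.1218)), (np.float64(0.145), 16, np.float64(0.1194))]
top [(np.float64(0.045), 16, np.float64(0.1169)), (np.float64(0.055), 12, np.float64(0.1181)), (np.float64(0.065), 14, np.float64(0.1188)), (np.float64(0.075), 15, np.float64(0.1188)), (np.float64(0.085), 7, np.float64(0.1201))]
```

Call:
jog_arm(motion="0 0 0 0.001 0 0 0; 0 0 0 0.002 0 0 0; 0 0 0 0.003 0 0 0; 0 0 0 0.004 0 0 0; 0 0 0 0.004 0 0 0")

```text
time: 33.28
tool_pos: [0.4923, 0.0988, 0.091]
tool_rot: [0.014, -0.035, 0.999, 0.0]
contact_force: [-3.4, 0.9, 0.7]
gripper_width: 0.179
grasp_force: 61.3
```

```bash
python3 st.py; python3 h.py|tail -1
```

```text
33.27 tool [0.4923 0.0988 0.091 ] phi 183.99 tilt -0.0285 axis [0.6094 0.107 ] F [-3.4  0.9  0.7] M [0.23 0.24 0.17]
top [(np.float64(0.045), 15, np.float64(0.1167)), (np.float64(0.055), 14, np.float64(0.1175)), (np.float64(0.065), 13, np.float64(0.1172)), (np.float64(0.075), 16, np.float64(0.1182)), (np.float64(0.085), 6, np.float64(0.1189))]
```

Call:
jog_arm(motion="20 0 0 0 0 0 0; 30 0 0 0 0 0 0; 45 0 0 0 0 0 0; 45 0 0 0 0 0 0; 45 0 0 0 0 0 0")

```text
time: 34.05
tool_pos: [0.4917, 0.0987, 0.0904]
tool_rot: [0.014, -0.035, 0.999, 0.0]
contact_force: [0.1, -0.9, -0.9]
gripper_width: 0.449
grasp_force: 0.0
```

```bash
python3 st.py; python3 h.py; python3 - <<'E'
from plant import *
import cv2
f=grab_frame("scene");cv2.imwrite("pics/s4.png",cv2.resize(f["color"][170:270,230:330,::-1],(600,600),interpolation=cv2.INTER_CUBIC))
E
```

```text
34.05 tool [0.4917 0.0987 0.0904] phi 183.99 tilt -0.0271 axis [0.6089 0.1069] F [ 0.1 -0.9 -0.9] M [-0.03  0.02  0.01]
scene [(np.float64(0.035), 18, np.float64(0.1293)), (np.float64(0.045), 9, np.float64(0.1163)), (np.float64(0.055), 4, np.float64(0.1165)), (np.float64(0.115), 9, np.float64(0.116)), (np.float64(0.125), 14, np.float64(0.1156)), (np.float64(0.135), 11, np.float64(0.1155)), (np.float64(0.145), 17, np.float64(0.113))]
top [(np.float64(0.045), 17, np.float64(0.1163)), (np.float64(0.055), 12, np.float64(0.1164)), (np.float64(0.065), 15, np.float64(0.1155)), (np.float64(0.075), 14, np.float64(0.1159)), (np.float64(0.085), 7, np.float64(0.1172))]
```

View pics/s4.png

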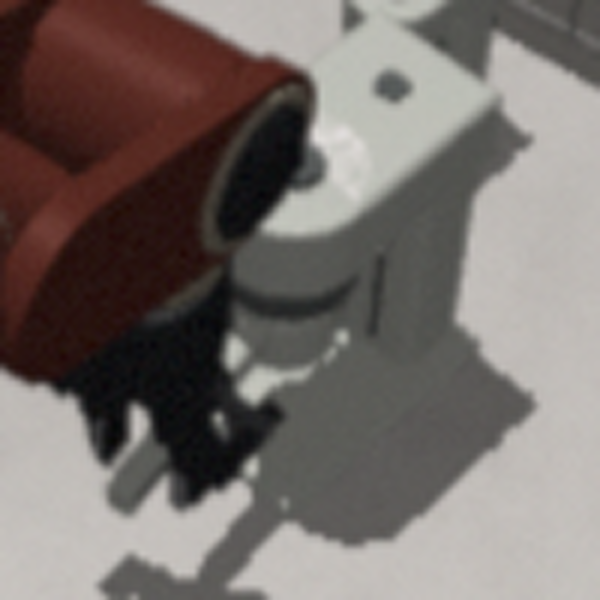

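The cup hangs level with its handle to the front (about (140,480)), its underside at roughly 77 mm, which fits the locked height. Retracting.

Call:
jog_arm(motion="45 0 0 -0.03 0 0 0; 45 0 0 -0.08 0 0 0; 45 0 0 -0.14 0 0 0; 45 0.06 0 -0.2 0 0 0; 45 0.12 0 -0.24 0 0 0")

```text
time: 34.88
tool_pos: [0.4287, 0.0944, 0.2117]
tool_rot: [0.015, -0.035, 0.999, 0.0]
contact_force: [0.8, 0.1, -0.3]
gripper_width: 0.445
grasp_force: 0.0
```

```bash
python3 st.py; python3 - <<'E'
from plant import *
import numpy as np
for c in["top","scene"]:
    f=grab_frame(c);K=f["intrinsics"];r=f["range_z"];v,u=np.nonzero(r>0);d=r[v,u]
    p=(np.c_[(u-K[0,2])/K[0,0]*d,-(v-K[1,2])/K[1,1]*d,-d,np.ones(len(d))]@f["world_from_camera"].T)[:,:3]
    h=p[(p[:,0]>.45)&(p[:,0]<.56)&(abs(p[:,1]-.1)<.03)&(p[:,2]>.107)&(p[:,2]<.125)]
    if len(h)<9: continue
    k=np.polyfit(h[:,0],h[:,1],1);print(c,len(h),"phi",180+np.degrees(np.arctan(k[0])),"y at axis",np.polyval(k,.6095),"z",np.median(h[:,2]),"slope",np.polyfit(h[:,0],h[:,2],1)[0])
E
```

```text
34.88 tool [0.4287 0.0944 0.2117] phi 183.99 tilt -0.0302 axis [0.5458 0.1026] F [ 0.8  0.1 -0.3] M [ 0.07 -0.01  0.02]
top 189 phi 184.192988504927 y at axis 0.1082864561760063 z 0.11534071179318262 slope -0.002265788602952299
scene 185 phi 183.8683404603128 y at axis 0.10389597105258493 z 0.11539110402007324 slope 0.013315398919869697
```

```bash
python3 -c "
from plant import *;print(job_done())"
```

```text
the job is handed in; nothing more can be done
None
```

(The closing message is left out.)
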